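# Zero a bench stone mill with its fine knob

### The arm

A 6-joint arm with a two-finger parallel gripper is mounted at the origin on the work surface. World frame = base frame: x ahead of the robot, y to its left, z up, the work surface at z = 0. Lengths are in m, angles in rad, forces in N, time in s.
With the tool pointing down it reaches from about 0.25 to 0.725 m from the base axis. Payload 4 kg.
Tool frame: the origin (TCP) lies between the finger pads; the fingertips stand 25 mm ahead of it and the grasp point (between the pads) lies 6 mm ahead of it; z points along the fingers, y is the line along which they close (so a half turn about z gives the same grasp; the last joint's range is limited). The gripper opens to 85 mm and grips with 20 to 120 N. Pads are 22 mm wide; open, the fingers measure 114 mm over their backs; the gripper's body (76 mm by 85 mm) begins 54 mm behind the grasp point. The pads swing forward as they close: fully open they stand 13 mm farther back than shut.
Start: joints at [1.234, 0.241, 0.005, 1.335, 0, 1.571], TCP at [0.165, 0.472, 0.235] pointing down, gripper open.
Joint ranges: [-2.72, 2.72], [-1.05, 1.87], [-1.09, 1.28], [-1.99, 2.15], [-1.42, 1.44], [-3.14, 3.14]. Speed limits (rad/s): [2.79, 2.79, 3.14, 3.14, 3.14, 3.14].

### API

Orientations are given as a unit quaternion [w, x, y, z].
In Python, from workcell import state, snapshot, hand_in, boxes_of, spot_point gives the robot as it stands.
- The arm moves only by the tool carry_out, never from a script. Its argument "targets" is a list of rows, each a list of 3 entries, a list of its own where there are three numbers: the shift along the world's x, y, z in mm, then the turn, a rotation vector about the world's x, y, z in rad, then the closure, from 0 (fully open) to 1 (shut). A call has exactly 8 rows; each row is the pose to reach, as a shift and turn from the pose commanded when the call began; what a row does not reach only later rows make up. A row lasts 1/12 s, in which the tool goes at most 41.7 mm and 7.16 degrees, less where a joint would pass 70% of its speed; a pose out of reach is approached as far as the arm can. A call with a gripper value outside its range is refused whole. The fingers move at their own pace and stop on an object; "newtons" is the grip in N (left out, the last holds). Time passes only in rows, so rows that repeat a pose let the fingers close, or fill a call up. It gives the time, the measured TCP pose, the force, the opening and the grip force at its end, in the units of the state.
- state(): the state, without advancing time (a new reading comes with each control period).
- snapshot(name): name is "side" or "top"; returns a dict with "image" (384x512x3 uint8, red, green, blue), "range_z" (384x512 float32, m along the optical axis (not along the pixel's ray), 0 where there is no reading), "camera_matrix" (3x3 intrinsics, pixels), "world_to_cam" (4x4, takes a point from world to camera coordinates). Camera axes: x right, y down, z forward; pixel columns grow to the right and rows downward; lengths in m; the calibration is good to about 2 mm. A picture is of the moment at which its call begins.
- hand_in(): hands the job in; it is judged then, once.
Trained networks look in a picture, given as the dict that the camera call returned (one of the last four; its "shot" number tells which), for a name from the list of things; names that differ only in an ending like _2 or _b are one class to them, and where a whole thing is asked for, a point or a joint stands for the part that bears it (a point fixed in the world has none). Each returns a list of dicts, best first, with "score" (0 to 1); they miss things now and then, are a little off and sometimes report something else, mostly with a low value. They report only what shows in the picture. A call takes as long as a camera call.
- boxes_of(thing, picture): "bbox" ([left, top, width, height] as shares, 0 to 1, of the picture: columns of its width, rows of its height, round what is visible of it).
- spot_point(thing, picture): "at" ([column, row] as shares, 0 to 1, of the picture: columns of its width, rows of its height: a listed point, or the origin of a listed thing).
The state is a dict: "t": time; "joint_pos": joint angles; "qd": joint speeds; "joint_efforts": joint torques, N m; "ee_pos": TCP position; "tcp_rot": TCP orientation; "contact_force": force on the tool from outside, world axes, zero at the start; "ft_torque": the same for the moment, N m; "gripper_width": finger opening in m; "grasp_force": force on a finger pad.
Only numpy, scipy, OpenCV 4.12 (cv2) and the standard library are available. Lean on these libraries where they do the work, as an engineer would, in place of code of your own. Each camera call takes 0.05 s, during which the arm holds its last target. There are 200 camera calls.

### The job

Zero the stone mill on the bench: turn the small black fine knob, the inner one of the two on the dial, clockwise until you feel it come up against its stop, without forcing it and without shifting the silver outer ring that surrounds it. Then press the green button beside the dial, gently but all the way down, let go, and leave the knob at its stop. Leave everything else on the bench where it is.

Things in the scene. Friction and masses are not known exactly. Their poses are not given: they have to be found in the camera images.
- mill: The bench mill, fixed to the bench: a light wooden deck 220 mm (its x) by 420 mm (its y), top face 85 mm above the bench. Origin: centre of its underside on the bench, z up, axes along the deck's edges. The round wooden stone casing with a hopper (radius 75 mm, top 285 mm above the bench) stands on the deck at mill x +20, y +115 mm; the dial is at x +20, y -115 mm; the green button at x -70, y -30 mm. The rest of the deck is bare.
- knob_top (a point): Centre of the top face of the black fluted fine knob: an upright cylinder of 32 mm diameter, standing 30 mm proud of the ring's flat top, on the same upright axis as the ring; its top is 133 mm above the bench. It may be gripped across any diameter. It starts 0.5 to 1.2 rad short of its clockwise stop (how far is not shown anywhere). It turns with about 0.05 N m of friction and stays where it is left; the stop is rigid and is carried by the ring.
- ring_mark (a point): Red dot on the silver outer ring's top face, 36 mm from the dial's axis and 102.5 mm above the bench; it shows the ring's setting, which must stay. The ring is a knurled disc of 90 mm diameter and 16 mm height round the knob. It is held only by friction of about 0.3 N m: turning the knob on past its stop with more than that drags the ring round with it, and leaning on the ring while turning drags it too.
- spindle_top (a point): Top of the stone-lifting spindle, hidden inside the deck under the dial: 56.5 mm above the mill's underside when the knob is at its stop and the stones touch, and 0.4 mm higher for each radian the knob stands anticlockwise of that. It moves about 0.5 mm in all, so a measured position is far too coarse to find the stop by: the stop must be felt.
- zero_top (a point): Centre of the top face of the green push button: 28 mm diameter in a black round housing of 44 mm diameter, its top 103 mm above the bench. It goes straight down 6 mm against a spring, about 1.5 N to start and 5 N when fully down, and springs back.
- zero (a joint): How far the green button is pressed, in m: 0 released, 0.006 fully down.
- bowl: White bowl, 110 mm across and 45 mm high, standing on the bench in front of the mill, under the flour spout. Origin: centre of its underside. Leave it.
- brush: Cleaning brush lying on the bench to the robot's right, near the mill. Leave it.
- loaf: Brown loaf, 200 x 100 x 77 mm, on the cutting board to the robot's right. Leave it.
- slice: Slice of bread lying on the cutting board. Leave it.
- knife: Bread knife with a black handle, 260 mm long, lying on the bench beyond the board to the right. Leave it.
- jar: Amber jar, 90 mm across and 130 mm high, to the robot's left. Leave it.

How it is judged:
On the way, in this order (a step that is already met when the one before it is completed fails the run):
1. the fine knob is up against its clockwise stop, the ring still in its setting (z of spindle_top in the frame of mill below 0.05652 m and distance of ring_mark from where it was at the start of the episode below 0.002 m), for 0.2 s.
2. the green button is pressed down (value of joint zero above 0.0048 m), for 0.1 s.
At the end, for the whole second after the job is handed in: The fine knob rests within about 3 degrees of its clockwise stop (lifting spindle within 0.02 mm of its lowest place), the red dot on the outer ring is within 2 mm of where it started (about 3 degrees), and the green button has been pressed (at least 4.8 mm) after that and is back up (all of step 1 and value of joint zero below 0.001 m); the robot touches nothing.
It fails at once if the outer ring is turned out of its setting (its red dot moves more than 2 mm, about 3 degrees) (distance of ring_mark from where it was at the start of the episode above 0.002 m).
It fails at once if the green button is pressed with more than 20 N (contact force between the arm and zero above 20 N).
It fails at once if a bystander is moved by more than 30 mm (distance of any of bowl, brush, loaf, slice, knife, jar from where it was at the start of the episode above 0.03 m).
It also fails if it takes over 64 s, if anything falls off the work surface, if the arm or the gripper's body presses on something with over 40 N, if the wrist force passes 120 N, or if a joint passes its speed limit or range.

## Working session

There is one attempt and no reset: what is moved stays moved. The work goes in short steps, Python scripts to look and compute and a tool call to move; the robot and the scene stay as the last step left them, time stands still between calls to the robot, and variables do not carry over. Pictures are saved under pics/ and viewed, at most 10 in all, crops included, and the job is handed in when it is done.

Besides the shell and the picture viewer there is one more tool, called after "Call:" by a JSON object that holds its "fn" and its "kwargs", one argument or row to a line. carry_out: Moves the arm, as the interface text tells. Its arguments: {"type":"object","properties":{"targets":{"type":"array"},"newtons":{"type":"number"}},"required":["targets"]}

```bash
mkdir -p pics; cat > h.py <<'E'
import numpy as np, cv2
from workcell import state, snapshot, hand_in, boxes_of, spot_point
def ray(p,at,z):
    # intersect pixel ray with plane world z
    K=p["camera_matrix"];T=np.linalg.inv(p["world_to_cam"])
    h,w=p["image"].shape[:2]
    d=T[:3,:3]@np.linalg.inv(K)@np.array([at[0]*w,at[1]*h,1.]);o=T[:3,3]
    return o+d*(z-o[2])/d[2]
def save(p,n): cv2.imwrite(f"pics/{n}.png",p["image"][:,:,::-1])
E
python3 - <<'E'
from h import *
np.set_printoptions(precision=4,suppress=True)
s=state();print(s)
for n in("top","side"):
    p=snapshot(n);save(p,n+"0")
    for t,z in(("knob_top",.133),("ring_mark",.1025),("zero_top",.103),("mill",0),("bowl",0)):
        for r in spot_point(t,p)[:2]: print(n,t,r["score"],np.array(r["at"])*[512,384],ray(p,r["at"],z))
E
```

```text
{'t': 0.0, 'joint_pos': array([ 1.234 ,  0.2414,  0.0037,  1.3352, -0.    ,  1.5708]), 'qd': array([-0.0014, -0.0011, -0.0002,  0.0009,  0.0003, -0.0008]), 'joint_efforts': array([  0.0005, -37.2319,  25.2408,   0.0172,   0.0001,   0.    ]), 'ee_pos': array([0.165 , 0.4713, 0.2344]), 'tcp_rot': array([-0.0002,  0.1676,  0.9859, -0.001 ]), 'contact_force': array([-0.2382,  0.1062, -0.3153]), 'ft_torque': array([ 0.0038, -0.0392,  0.0365]), 'grasp_force': 0.0, 'gripper_width': 0.08521384840457266}
top knob_top 0.6 [233.5232 185.3184] [0.5249 0.057  0.133 ]
top zero_top 0.6 [211.4048 208.0896] [0.4413 0.143  0.103 ]
top zero_top 0.6 [353.3824 227.2896] [ 0.3671 -0.404   0.103 ]
top mill 0.55 [206.08   198.1824] [0.5024 0.1749 0.    ]
top bowl 0.62 [180.6848 240.9984] [0.3262 0.273  0.    ]
top bowl 0.3 [234.2912 185.3184] [0.5568 0.0599 0.    ]
side knob_top 0.85 [256.4096 169.1136] [0.5286 0.0564 0.133 ]
side ring_mark 0.69 [244.2752 177.4848] [0.4762 0.0614 0.1025]
side zero_top 0.38 [229.5808 167.5008] [0.4458 0.1464 0.103 ]
side mill 0.93 [239.7184 179.2128] [0.5011 0.1711 0.    ]
side bowl 0.85 [195.8912 174.9888] [0.3337 0.2789 0.    ]
```

View pics/top0.png

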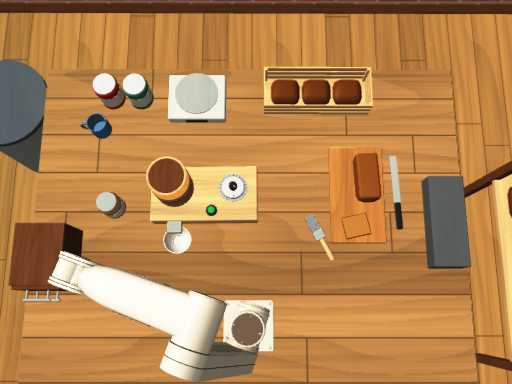

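View pics/side0.png

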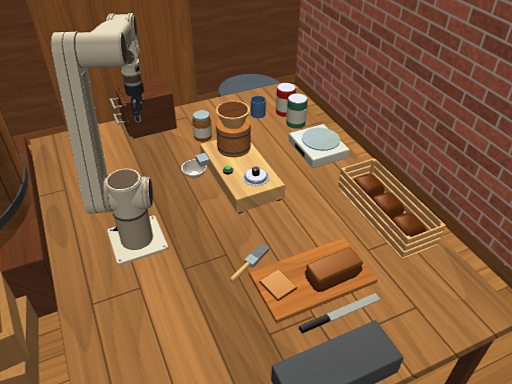

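The mill is about axis-aligned, with the knob at top px (233,185) and the button at (211,210). Both views agree on the knob at about (0.527, 0.057) and the button at about (0.444, 0.145). I'll go round the casing on the near side.

Call:
{"fn": "carry_out", "kwargs": {
  "targets": [
    [[16,-38,0],[0,0,0],0],
    [[32,-76,0],[0,0,0],0],
    [[48,-114,0],[0,0,0],0],
    [[64,-152,0],[0,0,0],0],
    [[80,-190,0],[0,0,0],0],
    [[96,-228,0],[0,0,0],0],
    [[112,-266,0],[0,0,0],0],
    [[128,-304,0],[0,0,0],0]
  ],
  "newtons": 20
}}

```text
t: 1.27
ee_pos: [0.2935, 0.1662, 0.2357]
tcp_rot: [0.001, 0.167, 0.986, 0.0]
contact_force: [0.5, 0.5, -0.8]
gripper_width: 0.0856
grasp_force: 0.0
```

Call:
{"fn": "carry_out", "kwargs": {
  "targets": [
    [[34,-16,0],[0,0,0],0],
    [[67,-32,0],[0,0,0],0],
    [[100,-48,0],[0,0,0],0],
    [[134,-64,0],[0,0,0],0],
    [[167,-80,0],[0,0,0],0],
    [[200,-95,0],[0,0,0],0],
    [[234,-111,0],[0,0,0],0],
    [[234,-111,0],[0,0,0],0]
  ]
}}

```text
t: 1.93
ee_pos: [0.5325, 0.0541, 0.2336]
tcp_rot: [0.001, 0.17, 0.985, -0.0]
contact_force: [0.3, 1.8, -0.4]
gripper_width: 0.0853
grasp_force: 0.0
```

```bash
python3 - <<'E'
from h import *
np.set_printoptions(precision=4,suppress=True)
s=state();print(s["joint_pos"],s["ee_pos"],s["ft_torque"],s["contact_force"])
p=snapshot("side");save(p,"side1")
for t,z in(("knob_top",.133),("ring_mark",.1025),("zero_top",.103)):
    for r in spot_point(t,p)[:2]: print(t,r["score"],np.array(r["at"])*[512,384],ray(p,r["at"],z))
a=p["image"][110:230,190:310]
cv2.imwrite("pics/c1.png",cv2.resize(a[:,:,::-1],(600,600),interpolation=cv2.INTER_CUBIC))
im=p["image"].astype(int)
g=(im[...,1]>im[...,0]+50)&(im[...,1]>im[...,2]+50); g[:,:190]=0;g[:,310:]=0
v,u=np.nonzero(g);print("green",u.mean()+.5,v.mean()+.5,len(u),ray(p,[(u.mean()+.5)/512,(v.mean()+.5)/384],.102))
E
```

```text
[ 0.1021  0.31    0.0942  1.3532 -0.0015  0.4432] [0.5325 0.0541 0.2336] [ 0.0284  0.0172 -0.0154] [ 0.3072  1.8056 -0.3684]
knob_top 0.82 [255.8976 169.1904] [0.5265 0.0568 0.133 ]
ring_mark 0.81 [247.808  180.4032] [0.4819 0.0385 0.1025]
zero_top 0.52 [229.2224 166.0032] [0.4482 0.1563 0.103 ]
green 227.8913043478261 168.2826086956522 23 [0.4377 0.1456 0.102 ]
```

View pics/c1.png

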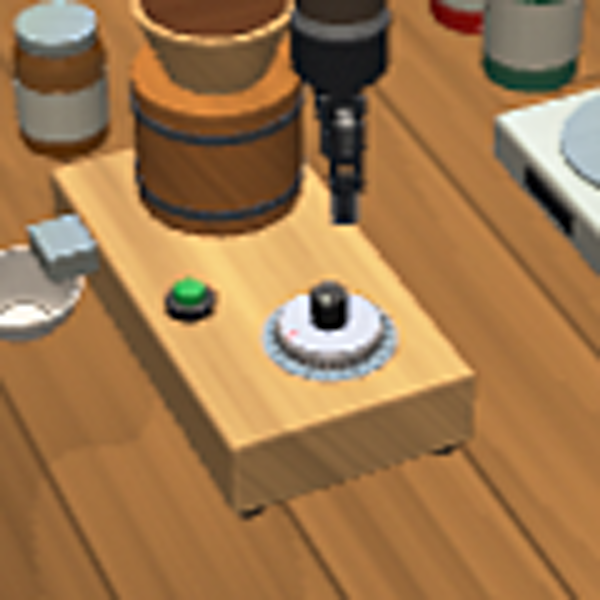

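The crop shows the knob top at px (256,168) and the button at (228,168), which agrees with the estimate. The gripper is above the knob. Next I'll descend with the gripper open.

Call:
{"fn": "carry_out", "kwargs": {
  "targets": [
    [[0,0,-20],[0,0,0],0],
    [[0,0,-40],[0,0,0],0],
    [[0,0,-60],[0,0,0],0],
    [[0,0,-78],[0,0,0],0],
    [[0,0,-92],[0,0,0],0],
    [[0,0,-102],[0,0,0],0],
    [[0,0,-102],[0,0,0],0],
    [[0,0,-102],[0,0,0],0]
  ]
}}

```text
t: 2.8
ee_pos: [0.5266, 0.0574, 0.1338]
tcp_rot: [-0.0, 0.167, 0.986, -0.0]
contact_force: [0.4, -0.2, 0.8]
gripper_width: 0.0854
grasp_force: 0.0
```

Call:
{"fn": "carry_out", "kwargs": {
  "targets": [
    [[0,0,0],[0,0,0],0.35],
    [[0,0,0],[0,0,0],0.4],
    [[0,0,0],[0,0,0],0.45],
    [[0,0,0],[0,0,0],0.5],
    [[0,0,0],[0,0,0],0.5],
    [[0,0,0],[0,0,0],0.5],
    [[0,0,0],[0,0,0],0.5],
    [[0,0,0],[0,0,0],0.5]
  ]
}}

```text
t: 3.47
ee_pos: [0.5272, 0.0569, 0.1333]
tcp_rot: [-0.0, 0.168, 0.986, -0.0]
contact_force: [-0.1, 0.2, -0.2]
gripper_width: 0.0429
grasp_force: 0.0
```

```bash
cat > s.py <<'E'
from h import *
np.set_printoptions(precision=4,suppress=True)
s=state()
for k in("t","joint_pos","ee_pos","ft_torque","contact_force","joint_efforts","gripper_width","grasp_force"):print(k,s[k])
q=s["tcp_rot"];print("yaw",2*np.arctan2(q[2],q[1])-np.pi/2)
E
python3 s.py
python3 - <<'E'
from h import *
p=snapshot("side");a=p["image"][110:230,190:310]
cv2.imwrite("pics/c2.png",cv2.resize(a[:,:,::-1],(600,600),interpolation=cv2.INTER_CUBIC))
E
```

```text
t 3.4667
joint_pos [ 0.1074  0.3656 -0.0962  1.1091 -0.      0.4443]
ee_pos [0.5272 0.0569 0.1333]
ft_torque [-0.0056  0.0248 -0.0162]
contact_force [-0.0719  0.1641 -0.194 ]
joint_efforts [  0.0004 -41.3594  23.4095   0.0016  -0.0001   0.    ]
gripper_width 0.04287902536121638
grasp_force 0.0
yaw 1.2339191621617593
```

View pics/c2.png

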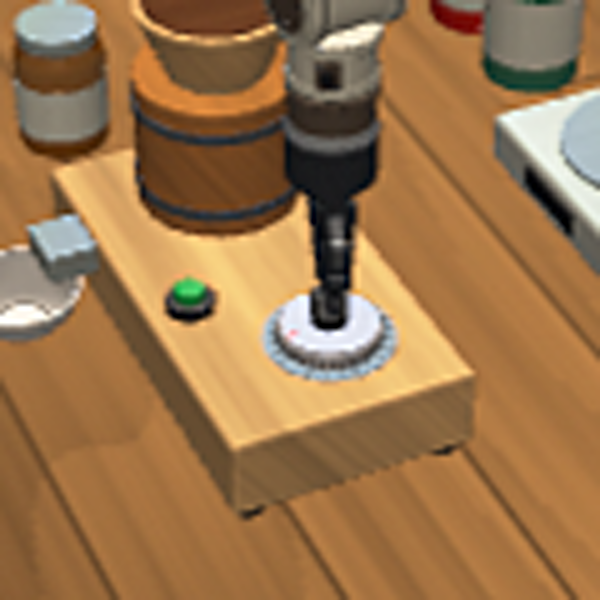

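The fingers straddle the knob, centred at crop (329,305), and no contact force shows. Next I'll close at 20 N.

Call:
{"fn": "carry_out", "kwargs": {
  "targets": [
    [[0,0,0],[0,0,0],0.55],
    [[0,0,0],[0,0,0],0.6],
    [[0,0,0],[0,0,0],0.65],
    [[0,0,0],[0,0,0],0.7],
    [[0,0,0],[0,0,0],0.75],
    [[0,0,0],[0,0,0],0.8],
    [[0,0,0],[0,0,0],0.8],
    [[0,0,0],[0,0,0],0.8]
  ],
  "newtons": 20
}}

```text
t: 4.18
ee_pos: [0.5288, 0.0607, 0.1345]
tcp_rot: [0.001, 0.166, 0.986, 0.004]
contact_force: [2.2, 10.9, 2.9]
gripper_width: 0.0299
grasp_force: 19.6
```

```bash
python3 s.py
```

```text
t 4.1833
joint_pos [ 0.1102  0.3648 -0.0939  1.1075  0.0074  0.4443]
ee_pos [0.5288 0.0607 0.1345]
ft_torque [ 2.2299 -0.3164 -0.0352]
contact_force [ 2.211  10.926   2.8966]
joint_efforts [ -5.2916 -39.7034  21.104    0.9967  -3.0042   0.0141]
gripper_width 0.02992358638065645
grasp_force 19.578886181116104
yaw 1.236676744899317
```

The grip pulled the arm about 4 mm along the closing line, so I'll shift the command to match.

Call:
{"fn": "carry_out", "kwargs": {
  "targets": [
    [[0.5,1.3,0.5],[0,0,0],0.8],
    [[1,2.6,1],[0,0,0],0.8],
    [[1.4,3.8,1],[0,0,0],0.8],
    [[1.4,3.8,1],[0,0,0],0.8],
    [[1.4,3.8,1],[0,0,0],0.8],
    [[1.4,3.8,1],[0,0,0],0.8],
    [[1.4,3.8,1],[0,0,0],0.8],
    [[1.4,3.8,1],[0,0,0],0.8]
  ]
}}

```text
t: 4.85
ee_pos: [0.5289, 0.0611, 0.1345]
tcp_rot: [0.0, 0.168, 0.986, 0.001]
contact_force: [0.9, 4.8, 2.3]
gripper_width: 0.0296
grasp_force: 20.4
```

```bash
python3 s.py
```

```text
t 4.85
joint_pos [ 0.1144  0.3678 -0.0894  1.1129  0.0011  0.4511]
ee_pos [0.5289 0.0611 0.1345]
ft_torque [ 1.1594 -0.148   0.0114]
contact_force [0.856  4.7666 2.2838]
joint_efforts [ -2.6112 -40.1943  22.0239   0.4767  -1.5047   0.0475]
gripper_width 0.0295525936900985
grasp_force 20.4053395986557
yaw 1.234098046443307
```

Call:
{"fn": "carry_out", "kwargs": {
  "targets": [
    [[0.5,1.5,0.5],[0,0,0],0.8],
    [[1,3,1],[0,0,0],0.8],
    [[1,3,1],[0,0,0],0.8],
    [[1,3,1],[0,0,0],0.8],
    [[1,3,1],[0,0,0],0.8],
    [[1,3,1],[0,0,0],0.8],
    [[1,3,1],[0,0,0],0.8],
    [[1,3,1],[0,0,0],0.8]
  ]
}}

```text
t: 5.52
ee_pos: [0.5289, 0.0617, 0.1346]
tcp_rot: [-0.001, 0.168, 0.986, -0.002]
contact_force: [0.0, -6.9, -0.4]
gripper_width: 0.0298
grasp_force: 20.0
```

```bash
python3 s.py
```

```text
t 5.5167
joint_pos [ 0.1182  0.3701 -0.0856  1.1174 -0.0035  0.4565]
ee_pos [0.5289 0.0617 0.1346]
ft_torque [-1.2374  0.0542  0.0431]
contact_force [ 0.0474 -6.9047 -0.4199]
joint_efforts [  2.8271 -42.3727  24.4218  -0.3497   1.6173   0.0497]
gripper_width 0.02975657439895528
grasp_force 20.004791021347046
yaw 1.232499023232148
```

Call:
{"fn": "carry_out", "kwargs": {
  "targets": [
    [[-0.6,-1.7,0],[0,0,0],0.8],
    [[-0.6,-1.7,0],[0,0,0],0.8],
    [[-0.6,-1.7,0],[0,0,-0.03],0.8],
    [[-0.6,-1.7,0],[0,0,-0.06],0.8],
    [[-0.6,-1.7,0],[0,0,-0.09],0.8],
    [[-0.6,-1.7,0],[0,0,-0.12],0.8],
    [[-0.6,-1.7,0],[0,0,-0.15],0.8],
    [[-0.6,-1.7,0],[0,0,-0.15],0.8]
  ]
}}

```text
t: 6.18
ee_pos: [0.5288, 0.0616, 0.1347]
tcp_rot: [-0.0, 0.241, 0.97, -0.001]
contact_force: [0.9, -2.0, -4.2]
gripper_width: 0.0295
grasp_force: 20.1
```

```bash
python3 s.py
```

```text
t 6.1833
joint_pos [ 0.1164  0.3688 -0.0872  1.1157 -0.0008  0.604 ]
ee_pos [0.5288 0.0616 0.1347]
ft_torque [-0.6045 -0.2706  0.022 ]
contact_force [ 0.8697 -1.9947 -4.1895]
joint_efforts [  1.6447 -43.7139  24.4724   0.3619   0.909    0.1896]
gripper_width 0.029469183181563992
grasp_force 20.098619163036346
yaw 1.0831797057964838
```

Call:
{"fn": "carry_out", "kwargs": {
  "targets": [
    [[0,-0.5,-0.5],[0,0,-0.03],0.8],
    [[0,-0.5,-0.5],[0,0,-0.06],0.8],
    [[0,-0.5,-0.5],[0,0,-0.09],0.8],
    [[0,-0.5,-0.5],[0,0,-0.12],0.8],
    [[0,-0.5,-0.5],[0,0,-0.15],0.8],
    [[0,-0.5,-0.5],[0,0,-0.15],0.8],
    [[0,-0.5,-0.5],[0,0,-0.15],0.8],
    [[0,-0.5,-0.5],[0,0,-0.15],0.8]
  ]
}}

```text
t: 6.85
ee_pos: [0.5289, 0.0615, 0.1347]
tcp_rot: [-0.0, 0.313, 0.95, -0.0]
contact_force: [0.2, -1.2, -1.9]
gripper_width: 0.0295
grasp_force: 20.3
```

```bash
python3 s.py
```

```text
t 6.85
joint_pos [ 0.1157  0.3685 -0.0878  1.1149  0.0001  0.7517]
ee_pos [0.5289 0.0615 0.1347]
ft_torque [-0.4104 -0.0826  0.0242]
contact_force [ 0.2498 -1.1973 -1.9247]
joint_efforts [  1.0296 -42.8919  24.3154   0.0482   0.5893   0.0153]
gripper_width 0.02951060559797778
grasp_force 20.337467193603516
yaw 0.9348433112189451
```

Call:
{"fn": "carry_out", "kwargs": {
  "targets": [
    [[0,-0.3,-0.3],[0,0,-0.02],0.8],
    [[0,-0.3,-0.3],[0,0,-0.04],0.8],
    [[0,-0.3,-0.3],[0,0,-0.06],0.8],
    [[0,-0.3,-0.3],[0,0,-0.08],0.8],
    [[0,-0.3,-0.3],[0,0,-0.1],0.8],
    [[0,-0.3,-0.3],[0,0,-0.12],0.8],
    [[0,-0.3,-0.3],[0,0,-0.12],0.8],
    [[0,-0.3,-0.3],[0,0,-0.12],0.8]
  ]
}}

```text
t: 7.52
ee_pos: [0.529, 0.0614, 0.1346]
tcp_rot: [-0.0, 0.369, 0.929, 0.0]
contact_force: [-0.6, -0.7, 0.2]
gripper_width: 0.0296
grasp_force: 20.8
```

```bash
python3 s.py
```

```text
t 7.5167
joint_pos [ 0.1153  0.3685 -0.0881  1.1142  0.0004  0.8722]
ee_pos [0.529  0.0614 0.1346]
ft_torque [-0.0331  0.2495 -0.0273]
contact_force [-0.6438 -0.7137  0.2491]
joint_efforts [  0.0563 -41.5763  24.0614  -0.4598   0.0176   0.0072]
gripper_width 0.029555094031798713
grasp_force 20.752353072166443
yaw 0.8139414205462892
```

Call:
{"fn": "carry_out", "kwargs": {
  "targets": [
    [[0,-0.3,0],[0,0,-0.01],0.8],
    [[0,-0.3,0],[0,0,-0.02],0.8],
    [[0,-0.3,0],[0,0,-0.03],0.8],
    [[0,-0.3,0],[0,0,-0.04],0.8],
    [[0,-0.3,0],[0,0,-0.04],0.8],
    [[0,-0.3,0],[0,0,-0.04],0.8],
    [[0,-0.3,0],[0,0,-0.04],0.8],
    [[0,-0.3,0],[0,0,-0.04],0.8]
  ]
}}

```text
t: 8.18
ee_pos: [0.529, 0.0612, 0.1346]
tcp_rot: [-0.0, 0.388, 0.922, 0.0]
contact_force: [-2.4, 3.0, 0.5]
gripper_width: 0.0298
grasp_force: 20.9
```

```bash
python3 s.py
```

```text
t 8.1833
joint_pos [ 0.1149  0.3685 -0.0882  1.1141  0.0007  0.9114]
ee_pos [0.529  0.0612 0.1346]
ft_torque [0.5488 0.4553 0.0532]
contact_force [-2.3533  3.0286  0.5481]
joint_efforts [ -1.461  -41.1256  23.9045  -0.5668  -0.8397   0.0069]
gripper_width 0.02982514558119348
grasp_force 20.885159075260162
yaw 0.7742408640591805
```

Call:
{"fn": "carry_out", "kwargs": {
  "targets": [
    [[-0.3,0.5,0],[0,0,-0.005],0.8],
    [[-0.3,0.5,0],[0,0,-0.01],0.8],
    [[-0.3,0.5,0],[0,0,-0.015],0.8],
    [[-0.3,0.5,0],[0,0,-0.02],0.8],
    [[-0.3,0.5,0],[0,0,-0.025],0.8],
    [[-0.3,0.5,0],[0,0,-0.03],0.8],
    [[-0.3,0.5,0],[0,0,-0.035],0.8],
    [[-0.3,0.5,0],[0,0,-0.04],0.8]
  ]
}}

```text
t: 8.85
ee_pos: [0.5289, 0.0613, 0.1346]
tcp_rot: [0.0, 0.407, 0.914, 0.0]
contact_force: [0.5, 1.1, 1.1]
gripper_width: 0.0294
grasp_force: 20.8
```

```bash
python3 s.py|egrep -v "grip|joint_pos"
```

```text
t 8.85
ee_pos [0.5289 0.0613 0.1346]
ft_torque [0.2206 0.0779 0.0112]
contact_force [0.4656 1.0853 1.1288]
joint_efforts [ -0.62   -41.1291  23.3221  -0.0835  -0.3377   0.0009]
grasp_force 20.8446004986763
yaw 0.7334850107850954
```

Call:
{"fn": "carry_out", "kwargs": {
  "targets": [
    [[0,0,0],[0,0,-0.005],0.8],
    [[0,0,0],[0,0,-0.01],0.8],
    [[0,0,0],[0,0,-0.015],0.8],
    [[0,0,0],[0,0,-0.02],0.8],
    [[0,0,0],[0,0,-0.025],0.8],
    [[0,0,0],[0,0,-0.03],0.8],
    [[0,0,0],[0,0,-0.035],0.8],
    [[0,0,0],[0,0,-0.04],0.8]
  ]
}}

```text
t: 9.52
ee_pos: [0.5289, 0.0613, 0.1346]
tcp_rot: [0.0, 0.425, 0.905, 0.0]
contact_force: [0.4, 0.9, 0.3]
gripper_width: 0.0293
grasp_force: 20.9
```

```bash
python3 s.py|egrep -v "grip|joint_pos"
```

```text
t 9.5167
ee_pos [0.5289 0.0613 0.1346]
ft_torque [ 0.1718 -0.1151  0.0491]
contact_force [0.4377 0.8797 0.3114]
joint_efforts [ -0.3502 -40.9928  22.9254   0.1675  -0.1858   0.001 ]
grasp_force 20.862606167793274
yaw 0.6934185053945625
```

Call:
{"fn": "carry_out", "kwargs": {
  "targets": [
    [[0,0,0],[0,0,-0.005],0.8],
    [[0,0,0],[0,0,-0.01],0.8],
    [[0,0,0],[0,0,-0.015],0.8],
    [[0,0,0],[0,0,-0.02],0.8],
    [[0,0,0],[0,0,-0.025],0.8],
    [[0,0,0],[0,0,-0.03],0.8],
    [[0,0,0],[0,0,-0.03],0.8],
    [[0,0,0],[0,0,-0.03],0.8]
  ]
}}

```text
t: 10.18
ee_pos: [0.5289, 0.0614, 0.1346]
tcp_rot: [0.0, 0.438, 0.899, 0.0]
contact_force: [1.8, 0.3, 0.3]
gripper_width: 0.0293
grasp_force: 20.9
```

```bash
cat > s.py <<'E'
from h import *
np.set_printoptions(precision=3,suppress=True)
s=state();q=s["tcp_rot"]
print(s["ft_torque"],s["contact_force"],s["joint_efforts"][5],"yaw",2*np.arctan2(q[2],q[1])-np.pi/2)
E
python3 s.py
```

```text
[ 0.097 -0.225  0.052] [1.822 0.261 0.317] 0.022893984569236636 yaw 0.6638936699889162
```

Call:
{"fn": "carry_out", "kwargs": {
  "targets": [
    [[0,0,0],[0,0,-0.005],0.8],
    [[0,0,0],[0,0,-0.01],0.8],
    [[0,0,0],[0,0,-0.015],0.8],
    [[0,0,0],[0,0,-0.02],0.8],
    [[0,0,0],[0,0,-0.025],0.8],
    [[0,0,0],[0,0,-0.03],0.8],
    [[0,0,0],[0,0,-0.03],0.8],
    [[0,0,0],[0,0,-0.03],0.8]
  ]
}}

```text
t: 10.85
ee_pos: [0.5289, 0.0614, 0.1346]
tcp_rot: [0.0, 0.452, 0.892, 0.0]
contact_force: [1.8, -0.6, 0.7]
gripper_width: 0.0295
grasp_force: 20.9
```

```bash
python3 s.py
```

```text
[-0.031 -0.28   0.007] [ 1.788 -0.558  0.75 ] 0.018037172849290073 yaw 0.633842166937371
```

Call:
{"fn": "carry_out", "kwargs": {
  "targets": [
    [[0,0,0],[0,0,-0.005],0.8],
    [[0,0,0],[0,0,-0.01],0.8],
    [[0,0,0],[0,0,-0.015],0.8],
    [[0,0,0],[0,0,-0.02],0.8],
    [[0,0,0],[0,0,-0.025],0.8],
    [[0,0,0],[0,0,-0.03],0.8],
    [[0,0,0],[0,0,-0.035],0.8],
    [[0,0,0],[0,0,-0.035],0.8]
  ]
}}

```text
t: 11.52
ee_pos: [0.5288, 0.0614, 0.1346]
tcp_rot: [0.0, 0.467, 0.884, 0.0]
contact_force: [1.0, 0.7, 2.0]
gripper_width: 0.0298
grasp_force: 21.0
```

```bash
python3 s.py
```

```text
[ 0.006 -0.276  0.009] [1.036 0.74  2.004] 0.044545435812324286 yaw 0.598590250819135
```

Call:
{"fn": "carry_out", "kwargs": {
  "targets": [
    [[0,0,0],[0,0,-0.005],0.8],
    [[0,0,0],[0,0,-0.01],0.8],
    [[0,0,0],[0,0,-0.015],0.8],
    [[0,0,0],[0,0,-0.02],0.8],
    [[0,0,0],[0,0,-0.025],0.8],
    [[0,0,0],[0,0,-0.03],0.8],
    [[0,0,0],[0,0,-0.035],0.8],
    [[0,0,0],[0,0,-0.035],0.8]
  ]
}}

```text
t: 12.18
ee_pos: [0.5288, 0.0614, 0.1345]
tcp_rot: [0.0, 0.483, 0.876, 0.0]
contact_force: [1.7, 0.2, 2.0]
gripper_width: 0.0294
grasp_force: 21.0
```

```bash
python3 s.py
```

```text
[-0.03  -0.403 -0.028] [1.742 0.244 1.987] 0.04487062571570277 yaw 0.5636424136716931
```

Call:
{"fn": "carry_out", "kwargs": {
  "targets": [
    [[0.2,0,0.3],[0,0,-0.005],0.8],
    [[0.2,0,0.3],[0,0,-0.01],0.8],
    [[0.2,0,0.3],[0,0,-0.015],0.8],
    [[0.2,0,0.3],[0,0,-0.02],0.8],
    [[0.2,0,0.3],[0,0,-0.025],0.8],
    [[0.2,0,0.3],[0,0,-0.03],0.8],
    [[0.2,0,0.3],[0,0,-0.035],0.8],
    [[0.2,0,0.3],[0,0,-0.035],0.8]
  ]
}}

```text
t: 12.85
ee_pos: [0.5288, 0.0614, 0.1346]
tcp_rot: [-0.0, 0.498, 0.867, -0.0]
contact_force: [2.6, -0.0, -1.4]
gripper_width: 0.0297
grasp_force: 20.6
```

```bash
python3 s.py
```

```text
[ 0.044 -0.441 -0.003] [ 2.574 -0.01  -1.35 ] 0.05350592778995633 yaw 0.5286639092936523
```

Call:
{"fn": "carry_out", "kwargs": {
  "targets": [
    [[0.4,0,0],[0,0,-0.005],0.8],
    [[0.4,0,-0.1],[0,0,-0.01],0.8],
    [[0.4,0,-0.1],[0,0,-0.015],0.8],
    [[0.4,0,-0.1],[0,0,-0.02],0.8],
    [[0.4,0,-0.1],[0,0,-0.025],0.8],
    [[0.4,0,-0.1],[0,0,-0.03],0.8],
    [[0.4,0,-0.1],[0,0,-0.035],0.8],
    [[0.4,0,-0.1],[0,0,-0.035],0.8]
  ]
}}

```text
t: 13.52
ee_pos: [0.5289, 0.0614, 0.1346]
tcp_rot: [-0.0, 0.513, 0.858, -0.0]
contact_force: [-0.1, -0.5, 0.2]
gripper_width: 0.0295
grasp_force: 20.8
```

```bash
python3 s.py
```

```text
[0.013 0.164 0.031] [-0.135 -0.488  0.215] 0.05762551445513964 yaw 0.49372815014840743
```

Call:
{"fn": "carry_out", "kwargs": {
  "targets": [
    [[0,0,0],[0,0,-0.005],0.8],
    [[0,0,0],[0,0,-0.01],0.8],
    [[0,0,0],[0,0,-0.015],0.8],
    [[0,0,0],[0,0,-0.02],0.8],
    [[0,0,0],[0,0,-0.025],0.8],
    [[0,0,0],[0,0,-0.03],0.8],
    [[0,0,0],[0,0,-0.035],0.8],
    [[0,0,0],[0,0,-0.035],0.8]
  ]
}}

```text
t: 14.18
ee_pos: [0.529, 0.0614, 0.1346]
tcp_rot: [-0.0, 0.528, 0.849, -0.0]
contact_force: [-1.9, -0.0, 0.9]
gripper_width: 0.0294
grasp_force: 20.8
```

```bash
python3 s.py
```

```text
[-0.023  0.483 -0.024] [-1.91  -0.033  0.904] 0.06073732394725084 yaw 0.45866907312224026
```

Call:
{"fn": "carry_out", "kwargs": {
  "targets": [
    [[-0.2,0,0],[0,0,-0.005],0.8],
    [[-0.2,0,0],[0,0,-0.01],0.8],
    [[-0.2,0,0],[0,0,-0.015],0.8],
    [[-0.2,0,0],[0,0,-0.02],0.8],
    [[-0.2,0,0],[0,0,-0.025],0.8],
    [[-0.2,0,0],[0,0,-0.03],0.8],
    [[-0.2,0,0],[0,0,-0.035],0.8],
    [[-0.2,0,0],[0,0,-0.035],0.8]
  ]
}}

```text
t: 14.85
ee_pos: [0.529, 0.0614, 0.1346]
tcp_rot: [-0.0, 0.543, 0.84, -0.0]
contact_force: [-2.4, -0.6, -0.6]
gripper_width: 0.0299
grasp_force: 20.7
```

```bash
python3 s.py
```

```text
[-0.029  0.477  0.236] [-2.377 -0.606 -0.576] 0.28859890066087246 yaw 0.423933090200284
```

The stop is felt: the torque jumped from about 0.05 to about 0.25 N m. I'll ease the torque slightly and hold.

Call:
{"fn": "carry_out", "kwargs": {
  "targets": [
    [[0,0,0],[0,0,0],0.8],
    [[0,0,0],[0,0,0],0.8],
    [[0,0,0],[0,0,0],0.8],
    [[-0.1,0,0],[0,0,0.003],0.8],
    [[-0.2,0,0],[0,0,0.006],0.8],
    [[-0.3,0,0],[0,0,0.008],0.8],
    [[-0.3,0,0],[0,0,0.008],0.8],
    [[-0.3,0,0],[0,0,0.008],0.8]
  ]
}}

```text
t: 15.52
ee_pos: [0.5289, 0.0614, 0.1347]
tcp_rot: [0.0, 0.539, 0.842, 0.0]
contact_force: [-0.2, -0.8, -2.4]
gripper_width: 0.0295
grasp_force: 20.5
```

```bash
python3 s.py
```

```text
[-0.079  0.212  0.197] [-0.197 -0.794 -2.404] 0.21249765995889902 yaw 0.4320111257964867
```

Call:
{"fn": "carry_out", "kwargs": {
  "targets": [
    [[0,0,-0.3],[0,0,0.003],0.8],
    [[0,0,-0.3],[0,0,0.006],0.8],
    [[0,0,-0.3],[0,0,0.009],0.8],
    [[0,0,-0.3],[0,0,0.011],0.8],
    [[0,0,-0.3],[0,0,0.011],0.8],
    [[0,0,-0.3],[0,0,0.011],0.8],
    [[0,0,-0.3],[0,0,0.011],0.8],
    [[0,0,-0.3],[0,0,0.011],0.8]
  ]
}}

```text
t: 16.18
ee_pos: [0.529, 0.0614, 0.1346]
tcp_rot: [0.0, 0.535, 0.845, 0.0]
contact_force: [-1.4, -0.7, 1.3]
gripper_width: 0.0295
grasp_force: 20.9
```

```bash
python3 s.py
```

```text
[-0.084  0.33   0.097] [-1.441 -0.742  1.282] 0.12005239259451628 yaw 0.44296383399458517
```

Call:
{"fn": "carry_out", "kwargs": {
  "targets": [
    [[0,0,0],[0,0,0],0.6],
    [[0,0,0],[0,0,0],0.55],
    [[0,0,0],[0,0,0],0.5],
    [[0,0,0],[0,0,0],0.45],
    [[0,0,0],[0,0,0],0.4],
    [[0,0,0],[0,0,0],0.3],
    [[0,0,0],[0,0,0],0.2],
    [[0,0,0],[0,0,0],0.2]
  ]
}}

```text
t: 16.85
ee_pos: [0.5289, 0.0614, 0.1344]
tcp_rot: [0.0, 0.535, 0.845, 0.0]
contact_force: [-0.7, -0.3, -0.4]
gripper_width: 0.0684
grasp_force: 0.0
```

Call:
{"fn": "carry_out", "kwargs": {
  "targets": [
    [[0,0,5],[0,0,0],0.2],
    [[0,0,15],[0,0,0],0.2],
    [[0,0,30],[0,0,0],0.2],
    [[0,0,45],[0,0,0],0.2],
    [[0,0,60],[0,0,0],0.2],
    [[0,0,60],[0,0,0],0.2],
    [[0,0,60],[0,0,0],0.2],
    [[0,0,60],[0,0,0],0.2]
  ]
}}

```text
t: 17.52
ee_pos: [0.5286, 0.0614, 0.1941]
tcp_rot: [-0.0, 0.534, 0.845, -0.0]
contact_force: [0.1, -0.2, 0.9]
gripper_width: 0.0684
grasp_force: 0.0
```

```bash
python3 s.py; python3 - <<'E'
from h import *
p=snapshot("side")
for t,z in(("knob_top",.133),("ring_mark",.1025),("zero_top",.103),("mill",0)):
    for r in spot_point(t,p)[:1]: print(t,r["score"],np.array(r["at"])*[512,384],ray(p,r["at"],z))
a=p["image"][130:210,200:300]
cv2.imwrite("pics/c3.png",cv2.resize(a[:,:,::-1],(750,600),interpolation=cv2.INTER_CUBIC))
K=p["camera_matrix"]
def pr(x): c=p["world_to_cam"]@np.r_[x,1]; c=K@c[:3]; return c[:2]/c[2]
print(pr([.529,.0614,.133]),pr([.442,.145,.103]),pr([.442,.15,.103]),pr([.437,.145,.103]))
im=p["image"].astype(int)
g=(im[...,1]>im[...,0]+40)&(im[...,1]>im[...,2]+40); g[:,:190]=0;g[:,310:]=0;g[:140]=0
v,u=np.nonzero(g);print(u.min(),u.max(),v.min(),v.max(),u.mean()+.5,v.mean()+.5)
E
```

```text
[ 0.058  0.027 -0.013] [ 0.1   -0.194  0.908] 1.4305062734365492e-06 yaw 0.44300230217921355
knob_top 0.65 [257.4848 166.8864] [0.5387741  0.06782449 0.133     ]
ring_mark 0.56 [245.0944 174.6816] [0.48651514 0.07655696 0.1025    ]
zero_top 0.38 [228.8128 166.6944] [0.44487358 0.15272339 0.103     ]
mill 0.57 [239.8208 181.0176] [0.49663108 0.15954331 0.        ]
[255.98508636 168.39169617] [228.87594747 167.91525197] [228.42669587 167.23763907] [227.77572395 168.22204781]
225 230 166 170 228.0 168.5
```

View pics/c3.png

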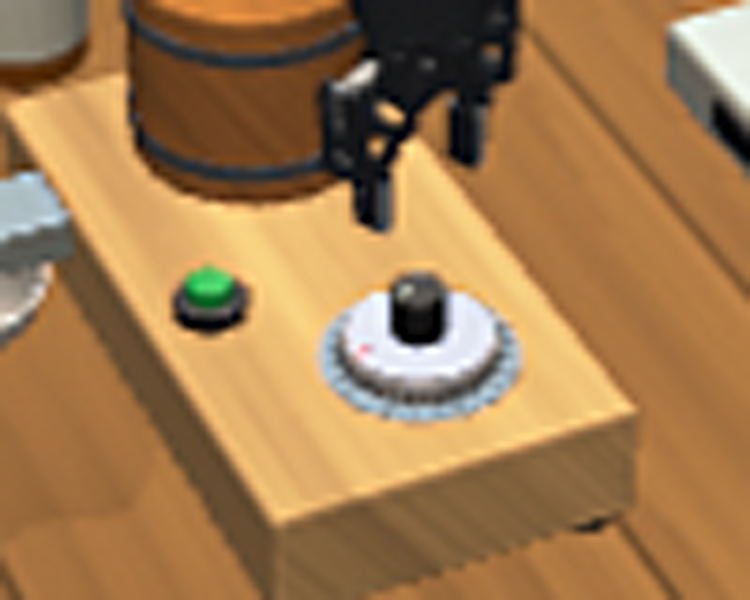

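The ring dot sits at px (248.5,176.7), the same as before, so the ring hasn't shifted. Next I'll close the fingers and move over the button at (0.4425, 0.148).

Call:
{"fn": "carry_out", "kwargs": {
  "targets": [
    [[-20,20,0],[0,0,0],0.5],
    [[-40,40,0],[0,0,0],1],
    [[-60,60,0],[0,0,0],1],
    [[-80,80,0],[0,0,0],1],
    [[-86,87,0],[0,0,0],1],
    [[-86,87,-15],[0,0,0],1],
    [[-86,87,-30],[0,0,0],1],
    [[-86,87,-45],[0,0,0],1]
  ]
}}

```text
t: 18.43
ee_pos: [0.4432, 0.1486, 0.1491]
tcp_rot: [0.001, 0.534, 0.845, 0.0]
contact_force: [0.2, 0.1, -0.2]
gripper_width: 0.0003
grasp_force: 0.0
```

Call:
{"fn": "carry_out", "kwargs": {
  "targets": [
    [[0,0,-5],[0,0,0],1],
    [[0,0,-10],[0,0,0],1],
    [[0,0,-14],[0,0,0],1],
    [[0,0,-14],[0,0,0],1],
    [[0,0,-14],[0,0,0],1],
    [[0,0,-14],[0,0,0],1],
    [[0,0,-14],[0,0,0],1],
    [[0,0,-14],[0,0,0],1]
  ]
}}

```text
t: 19.1
ee_pos: [0.4432, 0.1485, 0.1359]
tcp_rot: [0.0, 0.535, 0.845, 0.0]
contact_force: [0.3, 0.3, 0.4]
gripper_width: -0.0
grasp_force: 0.0
```

```bash
python3 s.py; python3 - <<'E'
from h import *
p=snapshot("side")
a=p["image"][130:210,190:290]
cv2.imwrite("pics/c4.png",cv2.resize(a[:,:,::-1],(750,600),interpolation=cv2.INTER_CUBIC))
E
```

```text
[0.017 0.026 0.002] [0.327 0.302 0.399] -0.00012102726032026112 yaw 0.44293648255572027
```

View pics/c4.png

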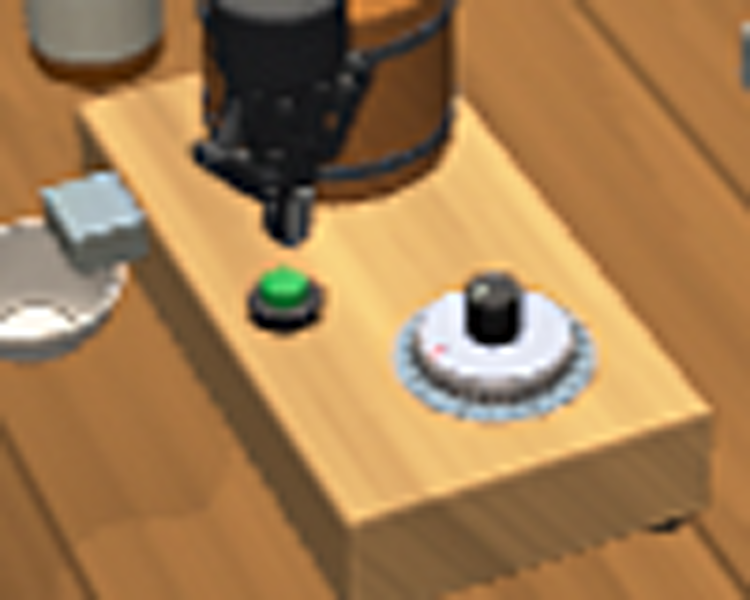

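The fingertips (crop 288,240) are in line above the green button (285,283), and the ring is unchanged. Now I'll press slowly.

Call:
{"fn": "carry_out", "kwargs": {
  "targets": [
    [[-1,0,-2],[0,0,0],1],
    [[-1,0,-4],[0,0,0],1],
    [[-1,0,-6],[0,0,0],1],
    [[-1,0,-8],[0,0,0],1],
    [[-1,0,-10],[0,0,0],1],
    [[-1,0,-11],[0,0,0],1],
    [[-1,0,-11],[0,0,0],1],
    [[-1,0,-11],[0,0,0],1]
  ]
}}

```text
t: 19.82
ee_pos: [0.4418, 0.1484, 0.1243]
tcp_rot: [-0.0, 0.534, 0.845, -0.0]
contact_force: [-0.6, 0.0, 0.2]
gripper_width: -0.0001
grasp_force: 0.0
```

Call:
{"fn": "carry_out", "kwargs": {
  "targets": [
    [[0,0,-0.5],[0,0,0],1],
    [[0,0,-1],[0,0,0],1],
    [[0,0,-1.5],[0,0,0],1],
    [[0,0,-2],[0,0,0],1],
    [[0,0,-2.5],[0,0,0],1],
    [[0,0,-3],[0,0,0],1],
    [[0,0,-3],[0,0,0],1],
    [[0,0,-3],[0,0,0],1]
  ]
}}

```text
t: 20.48
ee_pos: [0.4418, 0.1484, 0.1213]
tcp_rot: [-0.0, 0.534, 0.845, -0.0]
contact_force: [0.5, -0.2, -0.0]
gripper_width: 0.0001
grasp_force: 0.0
```

```bash
python3 s.py; python3 - <<'E'
from h import *
p=snapshot("side")
a=p["image"][130:210,190:290]
cv2.imwrite("pics/c5.png",cv2.resize(a[:,:,::-1],(750,600),interpolation=cv2.INTER_CUBIC))
E
```

```text
[-0.024 -0.001  0.012] [ 0.458 -0.158 -0.008] 1.0257919313971797e-05 yaw 0.4429878333504291
```

View pics/c5.png

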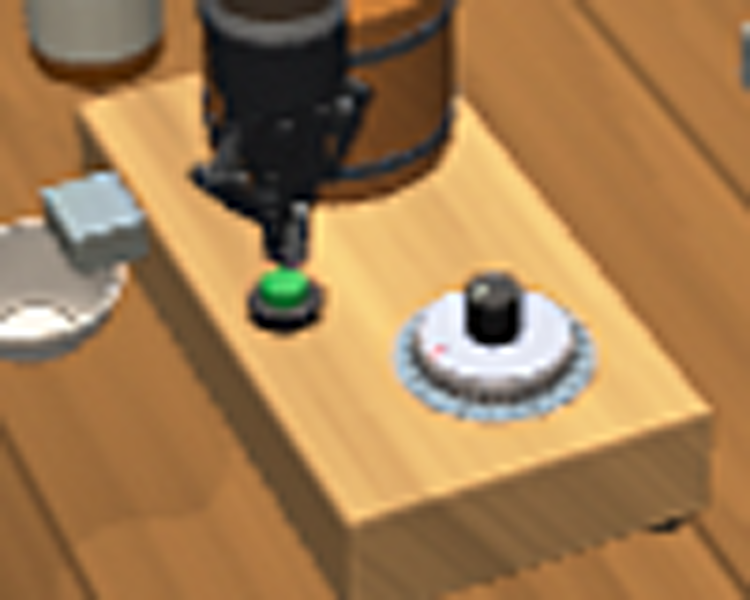

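The button is not pressed: the tip shows at the far edge of the green top (crop 290,262). I'll check with the depth image.

```bash
python3 - <<'E'
from h import *
np.set_printoptions(precision=3,suppress=True)
p=snapshot("side");K=p["camera_matrix"];T=np.linalg.inv(p["world_to_cam"]);D=p["range_z"];im=p["image"].astype(int)
print("cam",T[:3,3])
def P(u,v): return (T@np.r_[np.linalg.inv(K)@[u+.5,v+.5,1]*D[v,u],1])[:3]
for v in range(154,175):
    print(v,[(u,*np.round(P(u,v)*1000).astype(int),*im[v,u]) for u in(226,228,229)])
E
```

```text
cam [-0.105 -1.293  1.339]
154 [(226, np.int64(431), np.int64(138), np.int64(182), np.int64(29), np.int64(29), np.int64(29)), (228, np.int64(436), np.int64(127), np.int64(188), np.int64(20), np.int64(22), np.int64(23)), (229, np.int64(441), np.int64(130), np.int64(184), np.int64(25), np.int64(23), np.int64(26))]
155 [(226, np.int64(438), np.int64(157), np.int64(162), np.int64(37), np.int64(38), np.int64(39)), (228, np.int64(435), np.int64(125), np.int64(185), np.int64(23), np.int64(22), np.int64(24)), (229, np.int64(443), np.int64(134), np.int64(176), np.int64(18), np.int64(20), np.int64(21))]
156 [(226, np.int64(433), np.int64(142), np.int64(168), np.int64(46), np.int64(48), np.int64(48)), (228, np.int64(437), np.int64(132), np.int64(174), np.int64(16), np.int64(16), np.int64(20)), (229, np.int64(440), np.int64(127), np.int64(177), np.int64(11), np.int64(12), np.int64(15))]
157 [(226, np.int64(429), np.int64(133), np.int64(171), np.int64(25), np.int64(25), np.int64(27)), (228, np.int64(438), np.int64(133), np.int64(168), np.int64(30), np.int64(29), np.int64(30)), (229, np.int64(439)
[... 4270 characters left out ...]
np.int64(43), np.int64(42), np.int64(42)), (229, np.int64(433), np.int64(116), np.int64(103), np.int64(38), np.int64(34), np.int64(37))]
173 [(226, np.int64(421), np.int64(120), np.int64(99), np.int64(0), np.int64(0), np.int64(1)), (228, np.int64(433), np.int64(127), np.int64(89), np.int64(0), np.int64(0), np.int64(9)), (229, np.int64(436), np.int64(125), np.int64(90), np.int64(0), np.int64(0), np.int64(0))]
174 [(226, np.int64(424), np.int64(128), np.int64(86), np.int64(148), np.int64(113), np.int64(70)), (228, np.int64(430), np.int64(121), np.int64(89), np.int64(105), np.int64(80), np.int64(53)), (229, np.int64(437), np.int64(127), np.int64(83), np.int64(167), np.int64(125), np.int64(78))]
```

Depth shows the finger end at z≈0.12, still above the button, and the button centre at about (0.439, 0.145). I'll continue down by feel.

Call:
{"fn": "carry_out", "kwargs": {
  "targets": [
    [[-1,-1,0],[0,0,0],1],
    [[-2,-2,0],[0,0,0],1],
    [[-2,-2,-1],[0,0,0],1],
    [[-2,-2,-2],[0,0,0],1],
    [[-2,-2,-3],[0,0,0],1],
    [[-2,-2,-4],[0,0,0],1],
    [[-2,-2,-4],[0,0,0],1],
    [[-2,-2,-4],[0,0,0],1]
  ]
}}

```text
t: 21.25
ee_pos: [0.4398, 0.1464, 0.1173]
tcp_rot: [-0.0, 0.534, 0.845, -0.0]
contact_force: [0.2, -0.3, 0.7]
gripper_width: -0.0001
grasp_force: 0.0
```

Call:
{"fn": "carry_out", "kwargs": {
  "targets": [
    [[0,0,-0.5],[0,0,0],1],
    [[0,0,-1],[0,0,0],1],
    [[0,0,-1.5],[0,0,0],1],
    [[0,0,-2],[0,0,0],1],
    [[0,0,-2.5],[0,0,0],1],
    [[0,0,-3],[0,0,0],1],
    [[0,0,-3],[0,0,0],1],
    [[0,0,-3],[0,0,0],1]
  ]
}}

```text
t: 21.92
ee_pos: [0.4398, 0.1464, 0.1144]
tcp_rot: [-0.0, 0.534, 0.845, -0.0]
contact_force: [-1.5, -0.4, 0.2]
gripper_width: -0.0003
grasp_force: 0.0
```

Call:
{"fn": "carry_out", "kwargs": {
  "targets": [
    [[0,0,-0.5],[0,0,0],1],
    [[0,0,-1],[0,0,0],1],
    [[0,0,-1.5],[0,0,0],1],
    [[0,0,-2],[0,0,0],1],
    [[0,0,-2.5],[0,0,0],1],
    [[0,0,-3],[0,0,0],1],
    [[0,0,-3],[0,0,0],1],
    [[0,0,-3],[0,0,0],1]
  ]
}}

```text
t: 22.58
ee_pos: [0.4398, 0.1464, 0.1114]
tcp_rot: [-0.0, 0.535, 0.845, -0.0]
contact_force: [0.5, -0.5, 0.0]
gripper_width: -0.0003
grasp_force: 0.0
```

Call:
{"fn": "carry_out", "kwargs": {
  "targets": [
    [[0,0,-0.5],[0,0,0],1],
    [[0,0,-1],[0,0,0],1],
    [[0,0,-1.5],[0,0,0],1],
    [[0,0,-2],[0,0,0],1],
    [[0,0,-2.5],[0,0,0],1],
    [[0,0,-3],[0,0,0],1],
    [[0,0,-3],[0,0,0],1],
    [[0,0,-3],[0,0,0],1]
  ]
}}

```text
t: 23.25
ee_pos: [0.4399, 0.1464, 0.1085]
tcp_rot: [0.0, 0.534, 0.845, 0.0]
contact_force: [-0.6, -0.3, 3.1]
gripper_width: 0.0002
grasp_force: 1.4
```

Contact, at about 3 N. I'll go further down slowly.

Call:
{"fn": "carry_out", "kwargs": {
  "targets": [
    [[0,0,-0.5],[0,0,0],1],
    [[0,0,-1],[0,0,0],1],
    [[0,0,-1.5],[0,0,0],1],
    [[0,0,-2],[0,0,0],1],
    [[0,0,-2.5],[0,0,0],1],
    [[0,0,-2.5],[0,0,0],1],
    [[0,0,-2.5],[0,0,0],1],
    [[0,0,-2.5],[0,0,0],1]
  ]
}}

```text
t: 23.92
ee_pos: [0.4399, 0.1464, 0.106]
tcp_rot: [0.0, 0.534, 0.845, 0.0]
contact_force: [-1.9, 0.1, 4.8]
gripper_width: -0.0
grasp_force: 2.1
```

Call:
{"fn": "carry_out", "kwargs": {
  "targets": [
    [[0,0,-0.3],[0,0,0],1],
    [[0,0,-0.6],[0,0,0],1],
    [[0,0,-0.9],[0,0,0],1],
    [[0,0,-1.2],[0,0,0],1],
    [[0,0,-1.5],[0,0,0],1],
    [[0,0,-1.5],[0,0,0],1],
    [[0,0,-1.5],[0,0,0],1],
    [[0,0,-1.5],[0,0,0],1]
  ]
}}

```text
t: 24.58
ee_pos: [0.44, 0.1464, 0.105]
tcp_rot: [0.0, 0.534, 0.845, 0.0]
contact_force: [-1.3, -0.8, 8.4]
gripper_width: 0.0001
grasp_force: 4.3
```

At 8.4 N and with travel ceasing, the button has bottomed out. I'll lift off.

Call:
{"fn": "carry_out", "kwargs": {
  "targets": [
    [[0,0,0],[0,0,0],1],
    [[0,0,3],[0,0,0],1],
    [[0,0,8],[0,0,0],1],
    [[0,0,20],[0,0,0],1],
    [[0,0,40],[0,0,0],1],
    [[0,0,60],[0,0,0],1],
    [[0,0,80],[0,0,0],1],
    [[0,0,80],[0,0,0],1]
  ]
}}

```text
t: 25.25
ee_pos: [0.4418, 0.1471, 0.1878]
tcp_rot: [0.002, 0.534, 0.845, 0.002]
contact_force: [0.5, -0.4, 0.2]
gripper_width: -0.0001
grasp_force: 0.0
```

```bash
python3 s.py; python3 - <<'E'
from h import *
p=snapshot("side")
a=p["image"][130:210,190:290]
cv2.imwrite("pics/c6.png",cv2.resize(a[:,:,::-1],(750,600),interpolation=cv2.INTER_CUBIC))
E
```

```text
[0.027 0.002 0.015] [ 0.547 -0.421  0.193] 8.45771751301072e-06 yaw 0.4430043868291689
```

View pics/c6.png

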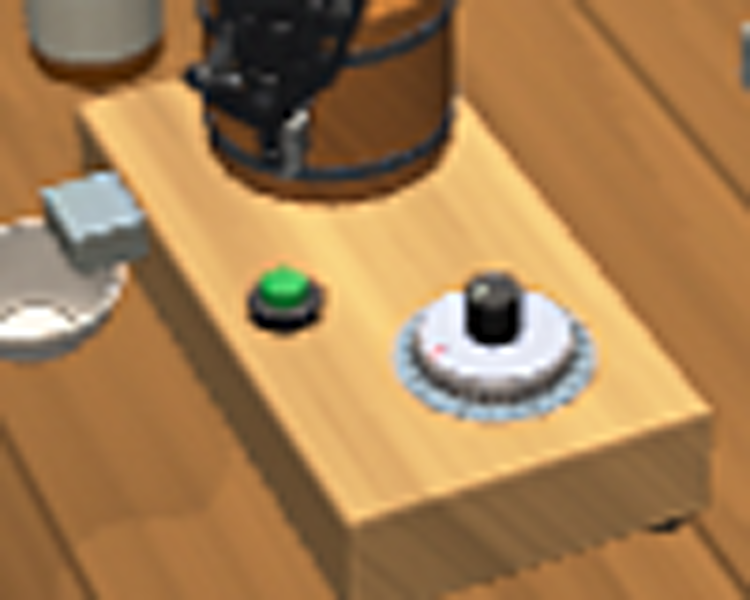

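The button is back up (crop 285,285), the ring dot is unchanged at (438,350), and the arm is clear. I'm handing in.

```bash
python3 -c "
from h import *
print(hand_in())"
```

```text
the job is handed in; nothing more can be done
None
```

I turned the fine knob clockwise about 0.8 rad until I felt its stop, pressed the green button fully down at about 8 N, and let it spring back. In the pictures the ring's red dot hadn't moved, and I handed the job in at about 25 s; no verdict came back.

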